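# Feed keeper discs into the board's slot

## Task

Sweep the three loose steel discs on the counting board through the gate in its fence, one at a time, until all three lie flat and wholly inside the slot behind it. Only push them along the board with the fingertips or the outside of the fingers, in any order: do not pick up or tip a disc, and leave the tooth model, the jar and everything else on the bench where they are.

Things in the scene. Friction and masses are not known exactly. Their poses are not given: they have to be found in the camera images.
- board: Fixed black counting board, deck top 10 mm above the bench. Origin: on the bench under the gate's middle; z up; +y points from the open field through the gate into the slot. The field reaches 150 mm to either side (x) and 180 mm back (-y), without a rim. An aluminium fence, 8 mm thick and 16 mm tall above the deck, runs along the field's +y side, its field face at y = 0.
- slot_end (a point): Foot of the stop that closes the slot, 134 mm (+y) from the gate point, at deck level. The slot is a straight lane from the gate to here, 46 mm wide, floor level with the field, open above, walls 8 mm thick and 16 mm tall. It holds the three discs in a row: a later disc pushes the earlier ones on.
- gate (a point): Middle of the gate at deck level, in the plane of the fence's field face; same axes as the board (+y into the slot). The gate is a 46 mm wide opening in the fence with rounded edges (radius 4 mm). A disc is wholly inside when its centre is 18 mm or more beyond this point in +y.
- disc1: Polished steel keeper disc lying flat on the board, 36 mm in diameter, 10 mm thick, about 80 g; all three are identical. Origin: centre of its underside; z up. Slides freely on the board when pushed.
- disc2: Polished steel keeper disc lying flat on the board, 36 mm in diameter, 10 mm thick, about 80 g; all three are identical. Origin: centre of its underside; z up. Slides freely on the board when pushed.
- disc3: Polished steel keeper disc lying flat on the board, 36 mm in diameter, 10 mm thick, about 80 g; all three are identical. Origin: centre of its underside; z up. Slides freely on the board when pushed.
- model: Bystander on the board near the fence, to one side of the gate: plaster tooth model, square base 26 x 26 x 16 mm with a white tooth on top, 30 mm tall in all. Origin: centre of its underside. Loose.
- jar: Bystander on the board near the fence, on the other side of the gate: small amber glass jar with a white cap, 28 mm in diameter, 40 mm tall. Origin: centre of its underside. Loose.
- bottle: Bystander on the bench to the robot's left of the board: amber bottle, 60 mm in diameter, 150 mm tall. Origin: centre of its underside.
- bowl: Bystander on the bench to the robot's right of the board: black rubber mixing bowl, 110 mm across, 60 mm tall. Origin: centre of its underside.
- spatula: Bystander lying on the bench to the robot's right of the board: wooden-handled spatula, roughly 200 mm long, lying along its x axis. Origin: under its middle.
- brush: Bystander lying on the bench to the robot's left of the board: brush, roughly 200 mm long, lying along its x axis. Origin: under its middle.
- plug: Bystander on the bench to the robot's right of the board: round plaster mounting plug, 54 mm in diameter, 45 mm tall. Origin: centre of its underside.

How it is judged:
By the outcome, as a careful person would: the job done as asked, in the order asked, and still so for the second after the job is handed in, with the robot touching nothing.
It also fails if it takes over 72 s, if anything falls off the work surface, if the arm or the gripper's body presses on something with over 40 N, if the wrist force passes 120 N, or if a joint passes its speed limit or range.

## Robot

A 6-joint arm with a two-finger parallel gripper is mounted at the origin on the work surface. World frame = base frame: x ahead of the robot, y to its left, z up, the work surface at z = 0. Lengths are in m, angles in rad, forces in N, time in s.
With the tool pointing down it reaches from about 0.35 to 0.975 m from the base axis. Payload 4.9 kg.
Tool frame: the origin (TCP) lies between the finger pads; the fingertips stand 14 mm ahead of it and the grasp point (between the pads) lies 5 mm behind it (manip.tcp_to_tips is the distance from the TCP to the fingertips, in m); z points along the fingers, y is the line along which they close (so a half turn about z gives the same grasp; the last joint's range is limited). The gripper opens to 85 mm and grips with 20 to 120 N. Pads are 22 mm wide; open, the fingers measure 114 mm over their backs; the gripper's body (76 mm by 85 mm) begins 54 mm behind the grasp point. The pads swing forward as they close: fully open they stand 13 mm farther back than shut.
Start: joints at [-1.462, 0.053, 1.613, -0, 1.476, -0.119], TCP at [0.141, -0.609, 0.245] pointing down, gripper open.
Joint ranges: [-3.01, 3.01], [-1.01, 2.22], [0.06, 2.58], [-1.02, 4.17], [0.09, 2.62], [-3.14, 3.14]. Speed limits (rad/s): [2.57, 2.57, 3.14, 3.14, 3.14, 3.14].

## Interface

Orientations are given as a unit quaternion [w, x, y, z].
In Python, from plant import manip gives the robot as it stands.
- The arm moves only by the tool servo_tool, never from a script. Its argument "moves" is a list that holds one entry, the list of rows, each a list of 7 numbers: the shift along the tool's x, y, z in mm, then the turn, a rotation vector about the tool's x, y, z in degrees, then the finger opening in mm, from 0 to 85.4. In form: [[[x, y, z, ax, ay, az, fingers], ...]]. A call has 1 to 12 rows; each row shifts and turns the commanded pose from where the row before left it, along the tool's axes as they then stand; what a row does not reach is not made up. A row lasts 1/8 s, in which the tool goes at most 62.5 mm and 10.7 degrees, less where a joint would pass 70% of its speed; a pose out of reach is approached as far as the arm can. A call with a gripper value outside its range is refused whole. The fingers move at their own pace and stop on an object; the grip force is fixed at half the most. Time passes only in rows, so rows that do not move let the fingers close. It gives the time, the measured TCP pose, the force, the opening and the grip force at its end, in the units of the state.
- manip.state(): the state, without advancing time (a new reading comes with each control period).
- manip.grab_frame(name): name is "side" or "top" or "wrist"; returns a dict with "image" (384x512x3 uint8, blue, green, red), "mtx" (3x3 intrinsics, pixels), "eye" and "rotation" of the camera in the world. Camera axes: x right, y down, z forward; pixel columns grow to the right and rows downward; lengths in m; the calibration is good to about 2 mm. A picture is of the moment at which its call begins. There is no depth.
- manip.job_done(): hands the job in; it is judged then, once.
The state is a dict: "time": time; "joint_pos": joint angles; "joint_vel": joint speeds; "joint_efforts": joint torques, N m; "tool_pos": TCP position; "tool_rot": TCP orientation; "contact_force": force on the tool from outside, world axes, zero at the start; "ft_torque": the same for the moment, N m; "gripper_width": opening from 0.0 (shut) to 1.0 (fully open); "grasp_force": force on a finger pad.
Only numpy, scipy, OpenCV 4.12 (cv2) and the standard library are available. Lean on these libraries where they do the work, as an engineer would, in place of code of your own. Each camera call takes 0.05 s, during which the arm holds its last target. There are 200 camera calls.

## Working session

There is one attempt and no reset: what is moved stays moved. The work goes in short steps, Python scripts to look and compute and a tool call to move; the robot and the scene stay as the last step left them, time stands still between calls to the robot, and variables do not carry over. Pictures are saved under pics/ and viewed, at most 10 in all, crops included, and the job is handed in when it is done.

Besides the shell and the picture viewer there is one more tool, called as name(argument=value, ...) on one line, values as JSON. servo_tool: Moves the arm, as the interface text tells. Its arguments: {"type":"object","properties":{"moves":{"type":"array"}},"required":["moves"]}

```bash
mkdir -p pics; cat > h.py <<'E'
import numpy as np,cv2
from plant import manip
def grab(n,f):
    d=manip.grab_frame(n); cv2.imwrite('pics/'+f,d['image']); return d
def back(d,u,v,z):
    K=np.array(d['mtx']);R=np.array(d['rotation']);e=np.array(d['eye'])
    r=R@np.linalg.solve(K,[u,v,1]); return e+r*(z-e[2])/r[2]
E
python3 - <<'E'
from h import *
import pickle
for n in('top','side'):
    d=grab(n,n+'0.png'); pickle.dump(d,open(n+'.pkl','wb')); print(n,np.array(d['mtx']).round(1).tolist(),np.array(d['eye']).round(3),np.array(d['rotation']).round(3).tolist())
s=manip.state(); print(s['tool_pos'],s['tool_rot'],s['gripper_width'],s['time'])
E
```

```text
top [[435.2, 0.0, 255.4], [0.0, 435.2, 196.2], [0.0, 0.0, 1.0]] [0.359 0.005 1.524] [-0.055, 0.706, -0.704, 0.052]
side [[493.1, 0.0, 255.1], [0.0, 493.1, 198.6], [0.0, 0.0, 1.0]] [0.318 0.983 0.97 ] [0.051, -0.131, 0.904, -0.403]
[ 0.14105994 -0.60831159  0.24413341] [-9.68250893e-04  9.93523692e-01  1.13621020e-01 -1.32363003e-05] 0.9997528360530206 0.1
```

View pics/top0.png

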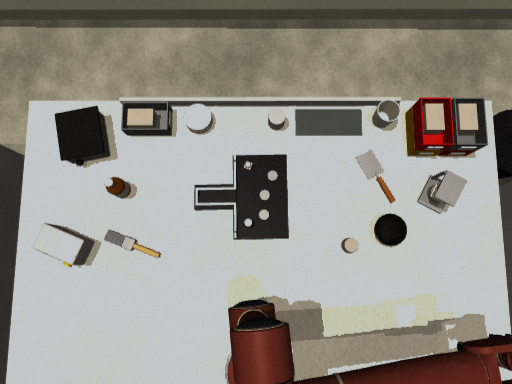

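The top view shows the board at px (235–288, 155–238), its slot pointing left to (195,197). The discs are near (272,176), (264,195) and (264,214), the model near (248,165) and the jar near (248,222). The calibration rotation is a quaternion.

```bash
cat > h.py <<'E'
import numpy as np,cv2
from scipy.spatial.transform import Rotation as Ro
from plant import manip
def grab(n,f):
    d=manip.grab_frame(n); cv2.imwrite('pics/'+f,d['image']); return d
def rot(d):
    q=np.array(d['rotation'],float); return Ro.from_quat(q[[1,2,3,0]]).as_matrix() if q.size==4 else q
def back(d,u,v,z):
    r=rot(d)@np.linalg.solve(np.array(d['mtx']),[u,v,1]); e=np.array(d['eye']); return e+r*(z-e[2])/r[2]
E
python3 - <<'E'
from h import *
import pickle
d=pickle.load(open('top.pkl','rb')); im=d['image']
print(rot(d).round(3).tolist())
g=cv2.cvtColor(im,cv2.COLOR_BGR2GRAY)
c=im[145:245,185:295]; cv2.imwrite('pics/crop.png',cv2.resize(c,None,fx=6,fy=6,interpolation=cv2.INTER_CUBIC)[:600])
m=(g>110).astype(np.uint8)
m2=np.zeros_like(m); m2[157:237,240:287]=m[157:237,240:287]
n,l,s,ce=cv2.connectedComponentsWithStats(m2)
for i in range(1,n):
    if s[i,4]>20: print(s[i],ce[i].round(1),back(d,*ce[i],.02).round(4))
dk=(g<60).astype(np.uint8); n,l,s,ce=cv2.connectedComponentsWithStats(dk)
for i in range(1,n):
    x,y=ce[i]
    if s[i,4]>200 and 180<x<295 and 140<y<250:
        r=cv2.minAreaRect(np.argwhere(l==i)[:,::-1].astype(np.float32)); print(s[i],r,[back(d,*p,.01)[:2].round(4).tolist() for p in cv2.boxPoints(r)])
E
```

```text
[[0.003, -0.989, 0.151], [-1.0, -0.002, 0.005], [-0.005, -0.151, -0.989]]
[244 162   8   8  37] [247.4 165. ] [0.7003 0.0423 0.02  ]
[268 171  10  10  76] [272.2 175.2] [ 0.6637 -0.0453  0.02  ]
[260 190  10  10  78] [264.2 194.5] [ 0.5949 -0.0171  0.02  ]
[259 210  10  10  82] [263.6 214.3] [ 0.5253 -0.0151  0.02  ]
[244 219   8   8  48] [247.9 222.2] [0.4978 0.0393 0.02  ]
[ 198  155   91   84 4290] ((242.41387939453125, 196.81314086914062), (83.45600891113281, 89.02154541015625), 88.45184326171875) [[0.7342, 0.2233], [0.7435, -0.0945], [0.4464, -0.1], [0.4373, 0.2087]]
```

View pics/crop.png

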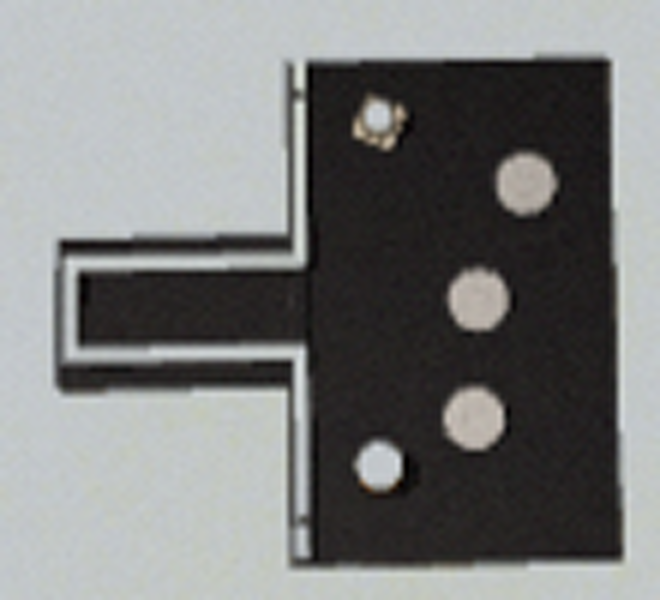

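The crop shows the field face edge at u≈308, the gate around v≈268–347, the slot end at u≈80, and three discs in the field. I'll fit the board frame from these edges.

```bash
cat > board.py <<'E'
from h import *
import pickle
d=pickle.load(open('top.pkl','rb'))
P=lambda u,v,z:back(d,185+(u-2.5)/6,145+(v-2.5)/6,z)[:2]
E
python3 - <<'E'
from board import *
for n,a in dict(faceT=(306,62,.026),faceB=(312,562,.010),rT=(610,60,.01),rB=(622,558,.01),wallTopIn_end=(80,270,.01),wallTopIn_gate=(300,266,.026),wallBot_end=(80,346,.026),wallBot_gate=(304,346,.026),endfoot=(80,308,.01),outLT=(58,241,.01),outLB=(60,390,.01)).items(): print(n,P(*a).round(4))
# subpixel wall profiles across slot
g=cv2.cvtColor(d['image'],cv2.COLOR_BGR2GRAY)
for c in(205,215,225,232): print(c,g[183:213,c])
for r in(175,180,215,230): print(r,g[r,230:242],g[r,282:292])
print(g[197,192:202])
E
```

```text
faceT [0.7355 0.0839]
faceB [0.4428 0.0785]
rT [ 0.7409 -0.0961]
rB [ 0.4455 -0.1007]
wallTopIn_end [0.6137 0.2166]
wallTopIn_gate [0.6136 0.0863]
wallBot_end [0.5663 0.2133]
wallBot_gate [0.5666 0.0835]
endfoot [0.5911 0.2161]
outLT [0.631  0.2299]
outLB [0.5426 0.2267]
205 [200 175  37  34 106 196 175  72  34  37  38  38  37  37  43  36  35  32
  34  81 169 183 105  24  38  39  78 165 199 198]
215 [186 127  37  49 119 194 174  42  39  36  34  36  37  32  40  37  39  38
  37 108 199 177  77  37  40  38  77 161 196 198]
225 [177  81  33  58 141 189 141  34  30  33  37  36  38  35  36  33  32  37
  48 124 198 177  69  37  38  32  99 199 199 193]
232 [177  82  34  64 144 186 139  28  30  35  34  36  33  37  38  33  33  36
  49 122 200 171  38  36  38  32  98 193 194 193]
175 [196 197 196  84 198 191  14  30  34  32  32  33] [ 28  30  32  26  56 197 198 196 200 199]
180 [197 198 194  86 196 193  23  30  31  36  35  34] [ 31  26  28  28  44 145 197 194 196 195]
215 [199 198 197  82 160 194 103  19  41  38  36  33] [ 36  29  38  30  24  55 199 197 199 199]
230 [195 195 194  84 149 174  91  20  40  42  39  42] [ 34  32  28  29  34  31  73 197 197 198]
[199 196  88 124 194 155  28  35  36  37]
```

```bash
cat > plan.py <<'E'
# board-frame readout and shift helper: tool axes shift (mm) and yaw to reach world x,y,z
from h import *
def where():
    s=manip.state(); q=s['tool_rot']; R=Ro.from_quat(np.array(q)[[1,2,3,0]]).as_matrix()
    print('t',round(s['time'],2),'tcp',(s['tool_pos']*1000).round(1),'yaw',np.degrees(np.arctan2(R[1,0],R[0,0])).round(2),'z',R[:,2].round(3),'w',round(s['gripper_width'],3),'F',np.round(s['contact_force'],1))
    return s,R
def to(*p):
    s,R=where(); print('shift',(R.T@(np.array(p)-s['tool_pos'])*1000).round(1))
E
python3 - <<'E'
from h import *
w=np.array([37.75,44.5]);th=13.05
for i in range(8):
    a=np.radians(th); print((w@[np.cos(a),np.sin(a)]).round(1),(w@[np.sin(a),-np.cos(a)]).round(1)); th+=9.73
E
```

```text
46.8 -34.8
52.0 -26.4
55.8 -17.2
57.9 -7.6
58.3 2.3
57.1 12.1
54.2 21.6
49.8 30.5
```

servo_tool(moves=[[[46.8,-34.8,0,0,0,-9.73,20],[52,-26.4,0,0,0,-9.73,20],[55.8,-17.2,0,0,0,-9.73,20],[57.9,-7.6,0,0,0,-9.73,20],[58.3,2.3,0,0,0,-9.73,20],[57.1,12.1,0,0,0,-9.73,20],[54.2,21.6,0,0,0,-9.73,20],[49.8,30.5,0,0,0,-9.73,20],[44,38,0,0,0,0,20],[44,38,0,0,0,0,20],[0,0,0,0,0,0,20]]])

```text
time: 1.48
tool_pos: [0.5191, -0.1605, 0.2447]
tool_rot: [-0.001, 0.7, 0.715, 0.0]
contact_force: [-1.2, -0.5, -0.4]
gripper_width: 0.233
grasp_force: 0.0
```

```bash
python3 - <<'E'
from plan import *
to(.594,-.078,.060)
E
```

```text
t 1.48 tcp [ 519.1 -160.5  244.7] yaw 91.21 z [-0.001  0.001 -1.   ] w 0.233 F [-1.2 -0.5 -0.4]
shift [ 80.7  76.7 184.7]
```

servo_tool(moves=[[[40,38,42,0,0,0,20],[40,38,42,0,0,0,20],[0,0,0,0,0,0,20]]])

```text
time: 1.85
tool_pos: [0.5833, -0.0884, 0.1642]
tool_rot: [-0.004, 0.701, 0.713, -0.002]
contact_force: [-0.5, -0.2, -0.8]
gripper_width: 0.235
grasp_force: 0.0
```

```bash
python3 - <<'E'
from plan import *
import pickle
d=grab('wrist','w1.png'); pickle.dump(d,open('w1.pkl','wb')); where(); print(np.array(d['eye']).round(3))
E
```

```text
t 1.9 tcp [583.8 -89.9 166.8] yaw 90.96 z [-0.005  0.001 -1.   ] w 0.239 F [-0.1 -0.6  0.1]
[ 0.583 -0.019  0.293]
```

View pics/w1.png

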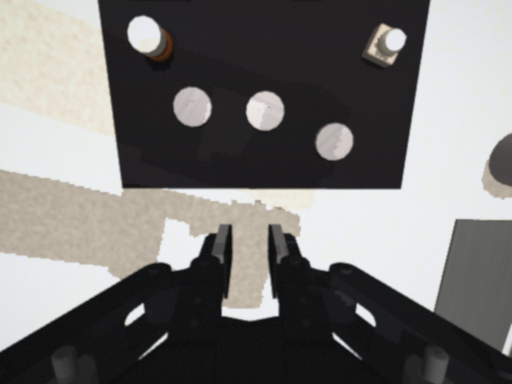

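The wrist view shows disc tops at about (193,107), (265,111) and (334,142), the jar cap at (145,35) and the model at (385,45). The fingertips are at (225,230) and (275,230).

```bash
python3 - <<'E'
from plan import *
import pickle
d=pickle.load(open('w1.pkl','rb'));g=cv2.cvtColor(d['image'],cv2.COLOR_BGR2GRAY)
n,l,s,ce=cv2.connectedComponentsWithStats((g>110).astype(np.uint8))
for i in range(1,n):
    if 300<s[i,4]<3000 and ce[i][1]<180: print(s[i],ce[i].round(1),(back(d,*ce[i],.02)*1000).round(1))
for p in((123,188),(401,188),(99,0),(429,0)): print(p,(back(d,*p,.01)*1000).round(1))
to(.594,-.078,.060)
E
```

```text
[127  15  34  38 997] [143.7  33.9] [484.5  46.6  20. ]
[367  24  40  40 884] [387.3  42.4] [702.2  43.2  20. ]
[ 173   87   39   40 1180] [192.1 106.2] [525.3 -14.5  20. ]
[ 246   91   38   40 1185] [264.6 110.4] [594.5 -17.1  20. ]
[ 316  123   37   37 1083] [334.2 141.2] [663.7 -44.9  20. ]
(123, 188) [445.7 -99.6  10. ]
(401, 188) [742.5 -93.6  10. ]
(99, 0) [443.   75.7  10. ]
(429, 0) [738.3  80.1  10. ]
t 1.9 tcp [583.8 -89.9 166.8] yaw 90.96 z [-0.005  0.001 -1.   ] w 0.239 F [-0.1 -0.6  0.1]
shift [ 11.6  10.9 106.7]
```

servo_tool(moves=[[[6,5,50,0,0,0,20],[6,5,50,0,0,0,20],[0,0,20,0,0,0,20],[0,0,10,0,0,0,20],[0,0,0,0,0,0,20]]])

```text
time: 2.52
tool_pos: [0.5956, -0.0792, 0.0409]
tool_rot: [0.001, 0.702, 0.712, 0.0]
contact_force: [-0.3, -0.2, 0.1]
gripper_width: 0.236
grasp_force: 0.0
```

```bash
python3 - <<'E'
from plan import *
to(.594,-.05,.028)
E
```

```text
t 2.52 tcp [595.6 -79.2  40.9] yaw 90.84 z [ 0.002 -0.001 -1.   ] w 0.236 F [-0.3 -0.2  0.1]
shift [29.2 -1.2 12.9]
```

servo_tool(moves=[[[8,-1,12,0,0,0,20],[18,0,0,0,0,0,20],[9,0,0,0,0,0,20],[9,-0.5,0,0,0,0,20],[9,-0.5,0,0,0,0,20],[9,-0.5,0,0,0,0,20],[9,-0.5,0,0,0,0,20],[9,-0.5,0,0,0,0,20],[9,-0.5,0,0,0,0,20],[5,0,0,0,0,0,20],[0,0,0,0,0,0,10],[0,0,0,0,0,0,10]]])

```text
time: 4.03
tool_pos: [0.5893, 0.0157, 0.0274]
tool_rot: [-0.0, 0.702, 0.713, -0.0]
contact_force: [-0.6, -0.3, -0.6]
gripper_width: 0.116
grasp_force: 0.0
```

```bash
python3 - <<'E'
from plan import *
import pickle
d=grab('wrist','w2.png'); to(.590,.079,.029)
g=cv2.cvtColor(d['image'],cv2.COLOR_BGR2GRAY)
n,l,s,ce=cv2.connectedComponentsWithStats((g>110).astype(np.uint8))
for i in range(1,n):
    if 300<s[i,4]<4000: print(s[i],ce[i].round(1),(back(d,*ce[i],.02)*1000).round(1))
E
```

```text
t 4.08 tcp [589.3  15.6  27.4] yaw 90.88 z [-0.  0. -1.] w 0.118 F [-0.4  0.6  0.9]
shift [63.4  1.6 -1.6]
[ 216  160   69   67 3616] [249.8 192.7] [588.5  45.   20. ]
[ 435  175   77   61 2742] [477.2 207.9] [708.   38.5  20. ]
[   0  185   59   66 3097] [ 28.4 218.7] [471.1  28.8  20. ]
[ 481  234   31  126 2033] [501.  309.9] [737.5 -24.7  20. ]
[   0  244   26  107 1417] [  8.1 309.8] [447.3 -29.1  20. ]
```

View pics/w2.png

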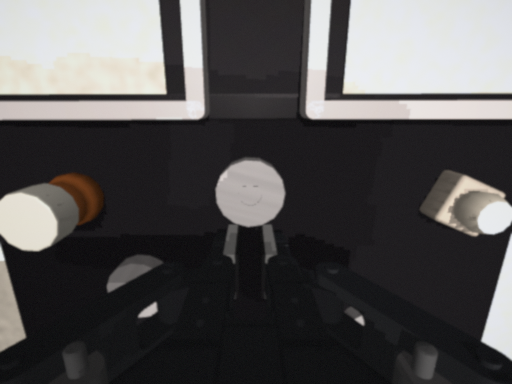

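The wrist view shows disc2 nested at the fingertips, centred at px 250,193. The gate runs from u=206 to 304 (centre 255), so I need to shift about +2.5 mm in x while pushing through.

servo_tool(moves=[[[8,0.6,-1,0,0,0,10],[8,0.6,0,0,0,0,10],[8,0.6,0,0,0,0,10],[8,0.6,0,0,0,0,10],[8,0.6,0,0,0,0,10],[8,0.3,0,0,0,0,10],[8,0,0,0,0,0,10],[8,0,0,0,0,0,10],[0,0,0,0,0,0,10]]])

```text
time: 5.2
tool_pos: [0.5917, 0.0803, 0.0286]
tool_rot: [-0.0, 0.701, 0.713, 0.0]
contact_force: [0.2, 0.5, -0.6]
gripper_width: 0.116
grasp_force: 0.0
```

```bash
cat >> plan.py <<'E'
def see(f,a0=300):
    d=grab('wrist',f); g=cv2.cvtColor(d['image'],cv2.COLOR_BGR2GRAY)
    n,l,s,ce=cv2.connectedComponentsWithStats((g>110).astype(np.uint8))
    for i in range(1,n):
        if a0<s[i,4]<6000: print(s[i],ce[i].round(1),(back(d,*ce[i],.02)*1000).round(1))
    return d
E
python3 - <<'E'
from plan import *
where(); see('w3.png')
d=manip.grab_frame('wrist')
E
```

```text
t 5.2 tcp [591.7  80.3  28.6] yaw 90.94 z [ 0.  0. -1.] w 0.116 F [ 0.2  0.5 -0.6]
[ 216  159   69   66 3565] [249.8 191.5] [590.9 110.   20. ]
[   0  259   22   92 1074] [  7.  315.1] [447.   30.7  20. ]
[ 418  287   55   48 1193] [447.8 308.7] [709.5  39.4  20. ]
```

View pics/w3.png

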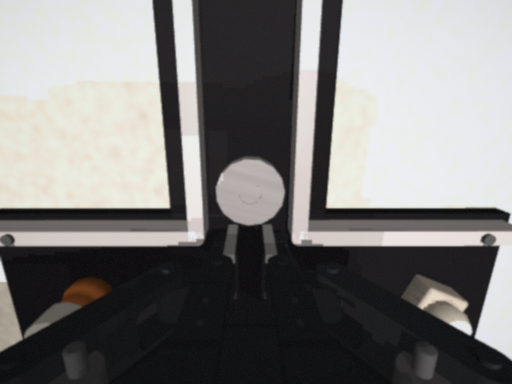

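Disc2 sits at (250,192), 28 mm past the gate and centred. Next I back out, lift, and go to the +x side of disc1.

servo_tool(moves=[[[-30,0,0,0,0,0,10],[-10,0,-30,0,0,0,0],[-10,0,-40,0,0,0,0],[-25,40,0,0,0,0,0],[-25,40,0,0,0,0,0],[-25,40,0,0,0,0,0],[0,0,30,0,0,0,0],[0,0,0,0,0,0,0]]])

```text
time: 6.3
tool_pos: [0.7115, -0.0437, 0.0649]
tool_rot: [-0.003, 0.702, 0.712, -0.002]
contact_force: [0.3, -0.5, 0.4]
gripper_width: 0.0
grasp_force: 0.0
```

```bash
python3 - <<'E'
from plan import *
to(.712,-.045,.029); see('w4.png')
E
```

```text
t 6.3 tcp [711.5 -43.7  64.9] yaw 90.84 z [-0.007  0.001 -1.   ] w 0.0 F [ 0.3 -0.5  0.4]
shift [-1.4  0.8 35.9]
[ 205   54   56   60 1934] [232.1  81.9] [699.1  42.7  20. ]
[ 155  194   52   31 1216] [180.5 210.2] [664.1 -38.5  20. ]
[ 486  255   26   96 1743] [499.8 303. ] [ 896.7 -107.4   20. ]
[   0  276  148   80 5711] [ 49.6 301.2] [ 562.1 -112.4   20. ]
```

View pics/w4.png

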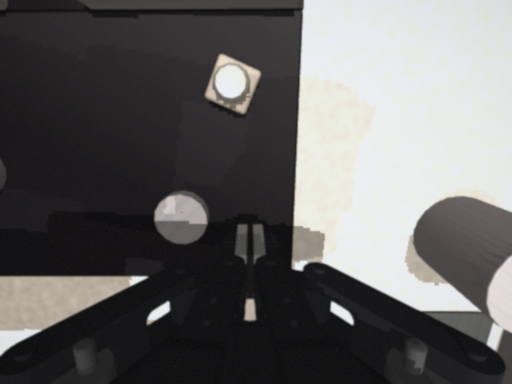

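The picture shows disc1 at (181,218), partly shaded, with the closed fingers at (250,240) on its right and the model clear at (232,82). I'll descend and push left.

servo_tool(moves=[[[-1,0,25,0,0,0,0],[0,0,11,0,0,0,0],[0,0,0,0,0,0,0],[0,-8,0,0,0,0,0],[0.1,-8,0,0,0,0,0],[0.1,-8,0,0,0,0,0],[0.1,-8,0,0,0,0,0],[0.1,-8,0,0,0,0,0],[0.1,-8,0,0,0,0,0],[0.1,-8,0,0,0,0,0],[0.1,-8,0,0,0,0,0],[0,0,0,0,0,0,0]]])

```text
time: 7.85
tool_pos: [0.6487, -0.0446, 0.0321]
tool_rot: [-0.001, 0.702, 0.713, -0.0]
contact_force: [-0.2, -0.6, 0.3]
gripper_width: 0.002
grasp_force: 0.0
```

```bash
python3 - <<'E'
from plan import *
where(); see('w5.png')
E
```

```text
t 7.85 tcp [648.7 -44.6  32.1] yaw 90.89 z [-0.002  0.    -1.   ] w 0.002 F [-0.2 -0.6  0.3]
[ 328   39   73   68 2700] [364.9  71.1] [701.6  44.3  20. ]
[   0  153   53   65 2851] [ 23.6 185.6] [527.6 -14.7  20. ]
[ 175  211   59   25 1017] [204.1 223.7] [622.9 -35.   20. ]
[   0  306   88   49 2081] [ 29.5 320.9] [ 512.9 -101.6   20. ]
```

View pics/w5.png

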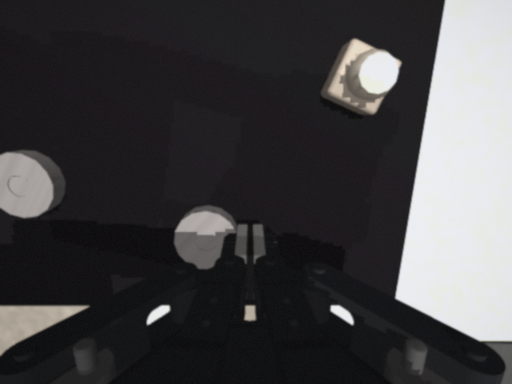

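Disc1 is at about (206,237), touching the fingers, and the model hasn't moved. About 30 mm of push remains, then I retreat and go behind it.

servo_tool(moves=[[[0,-8,0,0,0,0,0],[0,-8,0,0,0,0,0],[0,-8,0,0,0,0,0],[0,-6,0,0,0,0,0],[0,0,0,0,0,0,0],[0,15,0,0,0,0,0],[0,5,-30,0,0,0,0],[-25,-10,-30,0,0,0,10],[-30,-20,0,0,0,0,20],[-10,-15,0,0,0,0,20],[0,0,0,0,0,0,20]]])

```text
time: 9.28
tool_pos: [0.5945, -0.1106, 0.0917]
tool_rot: [-0.001, 0.702, 0.712, -0.0]
contact_force: [0.5, 0.7, -0.2]
gripper_width: 0.236
grasp_force: 0.0
```

```bash
python3 - <<'E'
from plan import *
to(.5935,-.105,.030); see('w6.png')
E
```

```text
t 9.28 tcp [ 594.5 -110.6   91.7] yaw 90.81 z [-0.002  0.001 -1.   ] w 0.236 F [ 0.5  0.7 -0.2]
shift [ 5.5 -0.8 61.7]
[ 123   41   54   58 2396] [149.8  69.3] [525.2 -14.4  20. ]
[ 225   92   51   53 2126] [250.  118.2] [593.3 -45.4  20. ]
```

servo_tool(moves=[[[0,-0.5,35,0,0,0,20],[0,0,20,0,0,0,20],[0,0,7,0,0,0,20],[15,0,0,0,0,0,20],[12,0,0,0,0,0,20],[8,0,0,0,0,0,20],[8,0,0,0,0,0,20],[8,0,0,0,0,0,20],[10,0,0,0,0,0,20],[10,0,0,0,0,0,20],[10,0,0,0,0,0,20],[10,0,0,0,0,0,20]]])

```text
time: 10.82
tool_pos: [0.5938, -0.0188, 0.0306]
tool_rot: [-0.0, 0.702, 0.713, 0.0]
contact_force: [0.8, -0.1, 0.9]
gripper_width: 0.235
grasp_force: 0.7
```

servo_tool(moves=[[[10,0,0,0,0,0,20],[8,0,0,0,0,0,20],[8,0,0,0,0,0,20],[4,0,0,0,0,0,20],[0,0,0,0,0,0,10],[0,0,0,0,0,0,10]]])

```text
time: 11.58
tool_pos: [0.5931, 0.0105, 0.0303]
tool_rot: [-0.0, 0.702, 0.713, -0.0]
contact_force: [-0.5, 0.3, 0.2]
gripper_width: 0.117
grasp_force: 0.0
```

```bash
python3 - <<'E'
from plan import *
to(.5915,.080,.029); see('w7.png')
E
```

```text
t 11.57 tcp [593.1  10.5  30.3] yaw 90.88 z [-0.001  0.    -1.   ] w 0.117 F [-0.5  0.3  0.2]
shift [69.6 -0.6  1.4]
[   0    0  198  108 5565] [126.1  80.4] [533.   93.3  20. ]
[ 210    0   79   88 5414] [249.   43.4] [590.9 110.   20. ]
[ 296    0  216  108 5982] [375.1  81.3] [650.8  94.7  20. ]
[ 216  159   68   66 3472] [249.8 191.8] [592.3  39.4  20. ]
[ 426  163   77   62 2695] [467.1 195.8] [707.4  38.9  20. ]
[   0  172   52   65 2776] [ 24.2 205.2] [471.7  30.1  20. ]
[ 472  191   40  170 3459] [498.1 294. ] [739.8 -21.2  20. ]
[   0  249   25  102 1302] [  7.8 311.8] [447.5 -38.2  20. ]
```

servo_tool(moves=[[[9,-0.1,1,0,0,0,10],[9,-0.1,0,0,0,0,10],[9,-0.1,0,0,0,0,10],[7,-0.1,0,0,0,0,10],[7,0,0,0,0,0,10],[7,0,0,0,0,0,10],[8,0,0,0,0,0,10],[8,0,0,0,0,0,10],[7,0,0,0,0,0,10],[0,0,0,0,0,0,10]]])

```text
time: 12.88
tool_pos: [0.5917, 0.0822, 0.0295]
tool_rot: [-0.0, 0.701, 0.713, 0.0]
contact_force: [-0.9, 0.5, 0.3]
gripper_width: 0.118
grasp_force: 0.0
```

```bash
python3 - <<'E'
from plan import *
to(.477,-.0145,.1); see('w8.png')
E
```

```text
t 12.88 tcp [591.7  82.2  29.5] yaw 90.93 z [-0.     0.001 -1.   ] w 0.118 F [-0.9  0.5  0.3]
shift [ -94.8 -116.3  -70.6]
[   0  254   24   97 1196] [  7.4 313. ] [446.6  33.2  20. ]
[ 418  289   52   46 1060] [446.1 308.9] [709.3  40.4  20. ]
```

servo_tool(moves=[[[-30,0,0,0,0,0,10],[-20,0,-30,0,0,0,0],[-30,0,-40,0,0,0,0],[-20,-35,0,0,0,0,0],[0,-40,0,0,0,0,0],[0,-33,0,0,0,0,0],[0,0,0,0,0,0,0],[0,0,0,0,0,0,0]]])

```text
time: 13.92
tool_pos: [0.4861, -0.0204, 0.1]
tool_rot: [0.0, 0.702, 0.712, 0.0]
contact_force: [0.1, 0.0, -0.5]
gripper_width: 0.001
grasp_force: 0.0
```

```bash
python3 - <<'E'
from plan import *
to(.484,-.0155,.030); see('w9.png')
E
```

```text
t 13.93 tcp [486.1 -20.4 100. ] yaw 90.88 z [ 0.001  0.    -1.   ] w 0.001 F [ 0.1  0.  -0.5]
shift [ 4.9 -2.2 70. ]
[ 383    0   54   49 2228] [408.9  22. ] [591.1 108.8  20. ]
[ 440    0   72   65 4260] [478.3  33. ] [639.4 102.9  20. ]
[ 245  106   42   43 1420] [265.6 127.4] [496.8  38.1  20. ]
[ 277  174   45   44 1535] [299.1 195.6] [525.  -14.4  20. ]
```

View pics/w9.png

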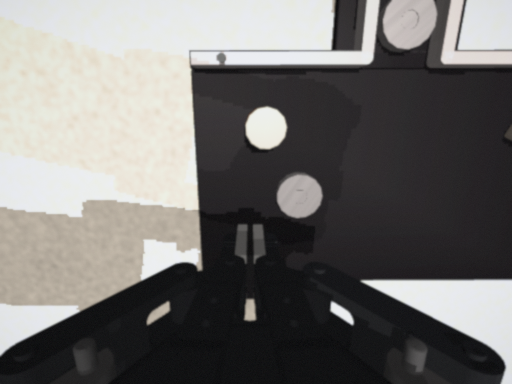

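Disc1 is in the slot at (409,22). Disc3 is at (299,196), the jar cap at (266,127), and the fingertips at (250,240) have room to descend beside disc3.

servo_tool(moves=[[[5,-2,35,0,0,0,0],[0,0,25,0,0,0,0],[0,0,10,0,0,0,0],[0,9,0,0,0,0,0],[0,9,0,0,0,0,0],[0,9,0,0,0,0,0],[0,9,0,0,0,0,0],[0,9,0,0,0,0,0],[0,9,0,0,0,0,0],[0,9,0,0,0,0,0],[0,8,0,0,0,0,0],[0,0,0,0,0,0,0]]])

```text
time: 15.48
tool_pos: [0.5552, -0.0142, 0.0297]
tool_rot: [0.0, 0.702, 0.713, 0.0]
contact_force: [0.4, -0.3, 0.5]
gripper_width: -0.003
grasp_force: 0.0
```

```bash
python3 - <<'E'
from plan import *
to(.567,-.0155,.030); d=see('w10.png')
E
```

```text
t 15.47 tcp [555.2 -14.2  29.7] yaw 90.89 z [ 0.001 -0.    -1.   ] w -0.003 F [ 0.4 -0.3  0.5]
shift [-1.4 11.8 -0.3]
[ 300    0   74   27 1439] [335.8  10.6] [591.1  98.8  20. ]
[ 388    0  124   50 5860] [451.9  25.1] [643.6  93.9  20. ]
[  67  116   68   68 3645] [101.6 148.9] [479.6  36.2  20. ]
[ 267  212   62   35 1422] [299.3 228.3] [581.7  -5.5  20. ]
[492 347  20  37 401] [505.4 362.7] [719.7 -96.6  20. ]
```

servo_tool(moves=[[[0,6,0,0,0,0,0],[0,5.5,0,0,0,0,0],[0,0,0,0,0,0,0],[0,-15,0,0,0,0,0],[0,-5,-30,0,0,0,0],[-25,10,-30,0,0,0,10],[-30,20,0,0,0,0,20],[-10,17,0,0,0,0,20],[0,0,0,0,0,0,20]]])

```text
time: 16.65
tool_pos: [0.5936, -0.0792, 0.0897]
tool_rot: [-0.0, 0.702, 0.712, -0.0]
contact_force: [-0.8, 0.4, 0.2]
gripper_width: 0.235
grasp_force: 0.0
```

```bash
python3 - <<'E'
from plan import *
to(.5935,-.075,.030); see('w11.png')
E
```

```text
t 16.65 tcp [593.6 -79.2  89.7] yaw 90.83 z [-0.  0. -1.] w 0.235 F [-0.8  0.4  0.2]
shift [ 4.2 -0.  59.7]
[  47    0   50   42 1763] [72.2 18.5] [478.3  45.9  20. ]
[ 395    2   57   57 1729] [424.6  27.5] [703.8  44.   20. ]
[ 222   91   53   53 2176] [247.8 117. ] [590.9 -13.2  20. ]
[ 222  223   57   98 3951] [249.8 275.3] [ 594.2 -139.3   20. ]
```

servo_tool(moves=[[[0,-1,35,0,0,0,20],[0,0,18,0,0,0,20],[0,0,7,0,0,0,20],[15,0,0,0,0,0,20],[12,0,0,0,0,0,20],[8,0,0,0,0,0,20],[10,0,0,0,0,0,20],[10,0,0,0,0,0,20],[10,0.3,0,0,0,0,20],[10,0.3,0,0,0,0,20],[10,0.3,0,0,0,0,20],[5,0,0,0,0,0,20]]])

```text
time: 18.2
tool_pos: [0.5924, 0.012, 0.0296]
tool_rot: [0.0, 0.701, 0.713, -0.0]
contact_force: [0.1, -0.7, 1.2]
gripper_width: 0.236
grasp_force: 0.8
```

servo_tool(moves=[[[0,0,0,0,0,0,10],[0,0,0,0,0,0,10]]])

```text
time: 18.45
tool_pos: [0.5921, 0.0115, 0.0293]
tool_rot: [-0.0, 0.702, 0.713, -0.0]
contact_force: [-0.3, 0.2, 0.4]
gripper_width: 0.118
grasp_force: 0.0
```

```bash
python3 - <<'E'
from plan import *
to(.5915,.083,.029); see('w12.png')
E
```

```text
t 18.45 tcp [592.1  11.5  29.3] yaw 90.88 z [-0.001  0.    -1.   ] w 0.118 F [-0.3  0.2  0.4]
shift [71.5  0.6  0.3]
[   0    0  200  110 5611] [127.5  81.8] [533.   93.7  20. ]
[ 212    0   80   87 5506] [251.6  42.4] [591.  111.2  20. ]
[ 217  159   68   66 3528] [250.1 191.9] [591.4  40.7  20. ]
[ 429  166   78   61 2721] [470.7 198.6] [707.7  38.8  20. ]
[   0  175   53   65 2861] [ 25.  208.1] [471.6  29.8  20. ]
[ 475  205   37  155 2955] [499.  299.2] [739.  -22.9  20. ]
[   0  249   25  102 1301] [  7.8 311.8] [447.5 -36.3  20. ]
```

servo_tool(moves=[[[9,0,0,0,0,0,10],[9,0,0,0,0,0,10],[9,0,0,0,0,0,10],[7,0,0,0,0,0,10],[7,0.2,0,0,0,0,10],[7,0.2,0,0,0,0,10],[8,0,0,0,0,0,10],[8,0,0,0,0,0,10],[7,0,0,0,0,0,10],[0,0,0,0,0,0,10]]])

```text
time: 19.75
tool_pos: [0.5916, 0.0832, 0.0296]
tool_rot: [-0.0, 0.701, 0.713, 0.0]
contact_force: [-1.0, 0.2, -0.4]
gripper_width: 0.118
grasp_force: 0.0
```

servo_tool(moves=[[[-30,0,0,0,0,0,10],[-30,0,-20,0,0,0,10],[-30,0,-40,0,0,0,10],[-40,0,-40,0,0,0,10],[0,0,0,0,0,0,10],[0,0,0,0,0,0,10]]])

```text
time: 20.5
tool_pos: [0.5933, -0.0474, 0.1292]
tool_rot: [-0.0, 0.702, 0.712, 0.0]
contact_force: [-0.3, 1.0, -0.2]
gripper_width: 0.12
grasp_force: 0.0
```

```bash
python3 - <<'E'
from plan import *
where(); see('w13.png')
E
```

```text
t 20.5 tcp [593.3 -47.4 129.2] yaw 90.86 z [-0.001  0.001 -1.   ] w 0.12 F [-0.3  1.  -0.2]
[229   0  43  15 468] [250.    5.8] [590.9  99.2  20. ]
[  95   64   39   41 1199] [114.2  84.1] [481.6  42.1  20. ]
[ 364   68   43   43 1066] [385.8  88.7] [702.4  41.9  20. ]
[ 233  238   35   83 1875] [249.8 283.7] [ 594.3 -142.7   20. ]
```

View pics/w13.png

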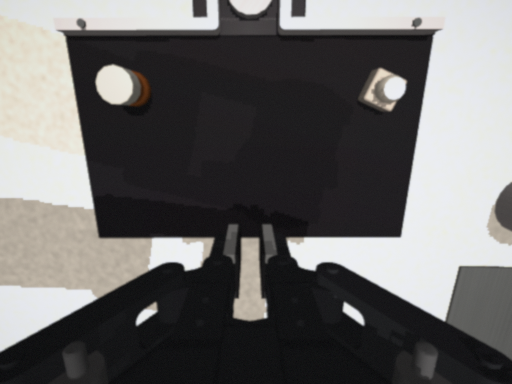

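The field is empty, the last disc is in the slot at (250,6), and the jar and model stand where they were. I'll check the row of discs numerically from the top camera, then hand in.

```bash
python3 - <<'E'
from plan import *
import pickle
d=grab('top','t2.png');o=pickle.load(open('top.pkl','rb'))
for u,v in((247.4,165),(247.9,222.2)): 
    u0,v0=int(u)-8,int(v)-8; print('bystander diff',np.abs(d['image'][v0:v0+16,u0:u0+16].astype(int)-o['image'][v0:v0+16,u0:u0+16]).mean().round(1))
g=cv2.cvtColor(d['image'],cv2.COLOR_BGR2GRAY); print(g[197,195:245])
print([(c,back(d,c,197,.02)[1].round(3)) for c in (200,210,220,230,236)])
E
```

```text
bystander diff 4.8
bystander diff 30.9
[132 206 162  33  41  40  45 112 197 194 195 198 197 196 194 195 189 106
 194 198 193 184 197 197 191 196 190  99 181 192 191 173 195 197 190 194
 188 133  22  38  32  21  38  36  35  34  39  33  35  32]
[(200, np.float64(0.207)), (210, np.float64(0.172)), (220, np.float64(0.137)), (230, np.float64(0.102)), (236, np.float64(0.081))]
```

```bash
python3 - <<'E'
from plan import *
import pickle
o=pickle.load(open('w1.pkl','rb')); d=manip.grab_frame('wrist'); t=pickle.load(open('top.pkl','rb'))
print(back(o,143.7,33.9,.05),back(d,114.2,84.1,.05),back(t,247.9,222.2,.05))
im=cv2.imread('pics/t2.png')
cv2.imwrite('pics/t2c.png',cv2.resize(im[145:245,185:295],None,fx=6,fy=6,interpolation=cv2.INTER_CUBIC))
E
```

```text
[0.49529519 0.0393483  0.05      ] [0.49489106 0.04019022 0.05      ] [0.49496841 0.03860673 0.05      ]
```

View pics/t2c.png

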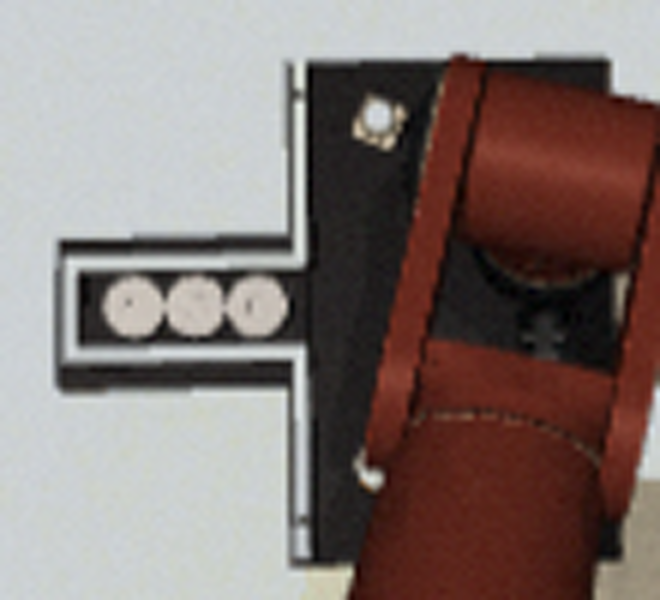

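All three discs lie in the slot (crop u 103–288), past the fence face. The model and jar haven't moved; the jar difference was only the arm blocking the view.

```bash
python3 -c "
from plant import manip; print(manip.job_done())"
```

```text
the job is handed in; nothing more can be done
None
```

All three discs lie flat in the slot, the last one's rear edge about 12 mm past the gate, with the tooth model and jar unmoved; the job was handed in at about 20.6 s.

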